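Sweep the jaggery off the board into the tray

ROBOT

A 6-joint arm with a two-finger parallel gripper is mounted at the origin on the work surface. World frame = base frame: x ahead of the robot, y to its left, z up, the work surface at z = 0. Lengths are in mm, angles in rad, forces in N, time in s.
With the tool pointing down it reaches from about 325 to 925 mm from the base axis. Payload 3.1 kg.
Tool frame: the origin (TCP) lies midway between the tips of the shut fingers; the grasp point (between the pads) lies bot.pinch_z behind it (bot.pinch_z is the distance from the TCP to the grasp point, in mm); z points along the fingers, y is the line along which they close (so a half turn about z gives the same grasp; the last joint's range is limited). The gripper opens to 85 mm and grips with 20 to 120 N. Pads are 22 mm wide; open, the fingers measure 114 mm over their backs; the gripper's body (76 mm by 85 mm) begins 54 mm behind the grasp point. The pads swing forward as they close: fully open they stand 13 mm farther back than shut.
Start: joints at [-1.252, 0.217, 1.613, -0, 1.311, -0.112], TCP at [261.02, -567.898, 231.3] pointing down, gripper open.
Joint ranges: [-2.75, 2.75], [-0.78, 2.1], [0.31, 2.55], [-1.13, 4.27], [0.13, 2.63], [-2.58, 2.58]. Speed limits (rad/s): [2.79, 2.79, 3.14, 3.14, 3.14, 3.14].

INTERFACE

Orientations are given as a unit quaternion [x, y, z, w].
In Python, from cell import bot, imaging gives the robot as it stands.
- The arm moves only by the tool servo_tool, never from a script. Its argument "rows" is a list of rows, each a list of 2 entries, a list of its own where there are three numbers: the shift along the tool's x, y, z in m, then the turn, a rotation vector about the tool's x, y, z in rad. A call has 1 to 20 rows; each row shifts and turns the commanded pose from where the row before left it, along the tool's axes as they then stand; what a row does not reach is not made up. A row lasts 1/12 s, in which the tool goes at most 41.7 mm and 7.16 degrees, less where a joint would pass 70% of its speed; a pose out of reach is approached as far as the arm can. A call with a gripper value outside its range is refused whole. "fingers" is the opening, from -1 (shut) to 1 (fully open), so that 0 is half open, set as the call begins (left out, the last holds). The fingers move at their own pace and stop on an object; "squeeze" is the grip in N (left out, the last holds). Time passes only in rows, so rows that do not move let the fingers close. It gives the time, the measured TCP pose, the force, the opening and the grip force at its end, in the units of the state.
- bot.state(): the state, without advancing time (a new reading comes with each control period).
- imaging.camera(name): name is "scene" or "top" or "wrist"; returns a dict with "pixels" (400x640x3 uint8, blue, green, red), "K" (3x3 intrinsics, pixels), "position" and "orientation" of the camera in the world. Camera axes: x right, y down, z forward; pixel columns grow to the right and rows downward; lengths in mm; the calibration is good to about 2 mm. A picture is of the moment at which its call begins. There is no depth.
- bot.job_done(): hands the job in; it is judged then, once.
Trained networks look in the newest picture that a camera, given by its name, has taken for a name from the list of things; names that differ only in an ending like _2 or _b are one class to them, and where a whole thing is asked for, a point or a joint stands for the part that bears it (a point fixed in the world has none). Each returns a list of dicts, best first, with "p" (0 to 1); they miss things now and then, are a little off and sometimes report something else, mostly with a low value. They report only what shows in the picture. A call takes as long as a camera call.
- imaging.look_for(camera, name): "box" ([left, top, right, bottom] as shares, 0 to 1, of the picture: columns of its width, rows of its height, round what is visible of it).
The state is a dict: "clock": time; "q": joint angles; "joint_vel": joint speeds; "joint_efforts": joint torques, N m; "position": TCP position; "eef_rot": TCP orientation; "wrist_force": force on the tool from outside, world axes, zero at the start; "moment": the same for the moment, N m; "opening": opening from 0.0 (shut) to 1.0 (fully open); "gripper_force": force on a finger pad.
Only numpy, scipy, OpenCV 4.12 (cv2) and the standard library are available. Lean on these libraries where they do the work, as an engineer would, in place of code of your own. Each camera call takes 0.05 s, during which the arm holds its last target. There are 200 camera calls.

TASK

Sweep the four brown lumps of jaggery across the wooden board with your fingertips and over its edge into the steel tray that stands against it, so that all four end up fully inside the tray. Do not pick any lump up, and leave the little steel bowl on the board and everything else on the counter where it stands.

Things in the scene. Friction and masses are not known exactly. Their poses are not given: they have to be found in the camera images.
- board: Light wooden chopping board with a short dark inlaid stripe near its robot-side edge: 240 mm along its x, 260 mm along its y, 24 mm thick, heavy on rubber feet, does not slide. Origin: centre of its underside, on the granite. z up; its x points roughly away from the robot.
- tray: Shallow open steel tray, 260 mm along its x, 160 mm along its y, rim 20 mm high (4 mm below the board's top), walls and floor 3 mm thick. It stands on the granite with its long side 2 mm from either the +y or the -y edge of the board (varies), its sides parallel to the board's, and does not slide. Origin: centre of its underside.
- lump0_center (a point): Brown jaggery lump, about 31 x 25 mm and 18 mm high (corners at most 19 mm from its upright middle line), about 20 g, loose, lying flat on the board. Point: its centre, 9 mm above its underside.
- lump1_center (a point): Brown jaggery lump, about 31 x 25 mm and 18 mm high (corners at most 19 mm from its upright middle line), about 20 g, loose, lying flat on the board. Point: its centre, 9 mm above its underside.
- lump2_center (a point): Brown jaggery lump, about 31 x 25 mm and 18 mm high (corners at most 19 mm from its upright middle line), about 20 g, loose, lying flat on the board. Point: its centre, 9 mm above its underside.
- lump3_center (a point): Brown jaggery lump, about 31 x 25 mm and 18 mm high (corners at most 19 mm from its upright middle line), about 20 g, loose, lying flat on the board. Point: its centre, 9 mm above its underside.
- katori: Small open steel bowl standing on the board's far half (its +x side), 70 mm across the rim, 30 mm high, loose. Origin: centre of its underside.
- davara: Wide low steel saucer-cup, 104 mm across, 28 mm high, on the granite beside the board, on the side away from the tray; the tumbler stands in it. Loose. Origin: centre of its underside.
- tumbler: Steel tumbler standing in the davara, 72 mm across the rim, 78 mm high, its top 82 mm above the granite. Loose. Origin: centre of its underside.
- whisk: Green silicone whisk lying on the granite to the robot's right, 250 mm long, 60 mm wide, 16 mm high, along its x. Loose. Origin: on its underside, near where handle (-x) and wires (+x) meet.
- jar: Amber glass jar with a steel cap on the granite to the left, before the gas hob, 64 mm across, 85 mm high. Loose. Origin: centre of its underside.

How it is judged (in metres and radians):
At the end, for the whole second after the job is handed in: All four lumps lie at rest inside the tray (centres inside its walls by about 5 mm or more, less than 42 mm above the granite), none touching the board; the bowl, davara, tumbler, whisk and jar are within 20 mm of where they started (x of lump0_center in the frame of tray between -0.122 and 0.122 m and y of lump0_center in the frame of tray between -0.072 and 0.072 m and z of each of lump0_center, lump1_center, lump2_center, lump3_center in the frame of tray below 0.042 m and contact force between each of lump0, lump1, lump2, lump3 and board below 0.05 N and linear speed of each of lump0, lump1, lump2, lump3 below 0.02 m/s and x of lump1_center in the frame of tray between -0.122 and 0.122 m and y of lump1_center in the frame of tray between -0.072 and 0.072 m and x of lump2_center in the frame of tray between -0.122 and 0.122 m and y of lump2_center in the frame of tray between -0.072 and 0.072 m and x of lump3_center in the frame of tray between -0.122 and 0.122 m and y of lump3_center in the frame of tray between -0.072 and 0.072 m and distance of each of katori, davara, tumbler, whisk, jar from where it was at the start of the episode below 0.02 m).
It fails at once if a jaggery lump was lifted (its centre more than 35 mm above where it lay on the board) (height (world z) of any of lump0_center, lump1_center, lump2_center, lump3_center above 0.068 m).
It fails at once if one of the other things was moved by more than 20 mm (distance of any of katori, davara, tumbler, whisk, jar from where it was at the start of the episode above 0.02 m).
It also fails if it takes over 69 s, if anything falls off the work surface, if the arm or the gripper's body presses on something with over 40 N, if the wrist force passes 120 N, or if a joint passes its speed limit or range.

## Working session

There is one attempt and no reset: what is moved stays moved. The work goes in short steps, Python scripts to look and compute and a tool call to move; the robot and the scene stay as the last step left them, time stands still between calls to the robot, and variables do not carry over. Pictures are saved under pics/ and viewed, at most 10 in all, crops included, and the job is handed in when it is done.

Besides the shell and the picture viewer there is one more tool, called as name([rows], argument=value, ...), one row to a line, values as JSON. servo_tool: Moves the arm, as the interface text tells. Its arguments: {"type":"object","properties":{"rows":{"type":"array","items":{"type":"array"}},"fingers":{"type":"number"},"squeeze":{"type":"number"}},"required":["rows"]}

```bash
ls; mkdir -p pics
cat > h.py <<'E'
import numpy as np, cv2
from scipy.spatial.transform import Rotation as R
from cell import bot, imaging
def ray(c,u,v,z):
    d=R.from_quat(c["orientation"]).apply(np.linalg.inv(c["K"])@[u,v,1.]); p=np.array(c["position"],float)
    return p+d*(z-p[2])/d[2]
def proj(c,P):
    q=R.from_quat(c["orientation"]).inv().apply(np.array(P,float)-c["position"]); k=np.array(c["K"])@q; return k[:2]/k[2]
E
python3 - <<'E'
from h import *
for n in("top","scene"):
    c=imaging.camera(n); cv2.imwrite(f"pics/{n}0.png",c["pixels"])
    print(n,np.round(c["position"]),np.round(c["orientation"],3))
    for o,z in(("board",24),("tray",20),("lump0_center",33),("katori",54),("davara",28),("tumbler",82),("whisk",8),("jar",85)):
        for d in imaging.look_for(n,o)[:5]:
            l,t,r,b=np.array(d["box"])*[640,400,640,400]
            print(o,round(d["p"],2),np.round([l,t,r,b]),np.round(ray(c,(l+r)/2,(t+b)/2,z)[:2]))
print(bot.state(),bot.pinch_z)
E
```

```text
pics
top [ 328.  -42. 1356.] [ 0.704 -0.704  0.067 -0.064]
board 0.78 [258. 164. 363. 261.] [534. -30.]
tray 0.94 [353. 166. 429. 269.] [ 520. -245.]
tray 0.63 [321. 199. 334. 211.] [556. -75.]
lump0_center 0.7 [328. 239. 342. 249.] [450. -95.]
lump0_center 0.34 [257. 161. 365. 263.] [533. -31.]
katori 0.57 [275. 168. 301. 195.] [613.  29.]
davara 0.6 [211. 208. 254. 248.] [491. 176.]
tumbler 0.77 [215. 214. 243. 241.] [486. 176.]
whisk 0.56 [483. 165. 505. 258.] [ 539. -527.]
jar 0.86 [109. 201. 144. 229.] [518. 437.]
scene [1355. -693.  978.] [ 0.827  0.384 -0.183 -0.368]
board 0.68 [275. 173. 376. 249.] [566. -46.]
tray 0.76 [222. 203. 316. 278.] [ 550. -258.]
katori 0.86 [342. 196. 363. 212.] [622.  21.]
davara 0.68 [348. 167. 374. 184.] [510. 165.]
tumbler 0.86 [352. 153. 369. 184.] [528. 144.]
whisk 0.95 [174. 255. 212. 318.] [ 544. -515.]
whisk 0.33 [407. 134. 426. 159.] [502. 476.]
jar 0.74 [407. 132. 424. 156.] [557. 393.]
{'clock': 0.9, 'q': array([-1.25217358e+00,  2.16856182e-01,  1.61339035e+00, -8.84076802e-06,
        1.31133072e+00, -1.12179860e-01]), 'joint_vel': array([-0.0015193 ,  0.00042588, -0.00156007, -0.00038811,  0.00199467,
        0.00120009]), 'joint_efforts': array([-3.21542548e-04, -3.96883070e+01, -3.04262531e+01, -2.13284511e-04,
        6.37518770e-04, -1.56952757e-05]), 'position': array([ 261.03233037, -567.88992332,  231.33251911]), 'eef_rot': array([ 9.76890456e-01,  2.13740584e-01, -3.45595266e-06,  8.10254699e-06]), 'wrist_force': array([ 0.54360681, -0.144963  , -0.27031359]), 'moment': array([ 0.03657906, -0.02274196, -0.03698966]), 'gripper_force': 0.0, 'opening': 1.0018429125961588} 18.700000000000003
```

Run:
```python
import cv2
i=cv2.imread("pics/top0.png")[145:290,200:440]
cv2.imwrite("pics/top0c.png",cv2.resize(i,None,fx=3.3,fy=3.3,interpolation=cv2.INTER_CUBIC))
```

```text
(no output)
```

View pics/top0c.png

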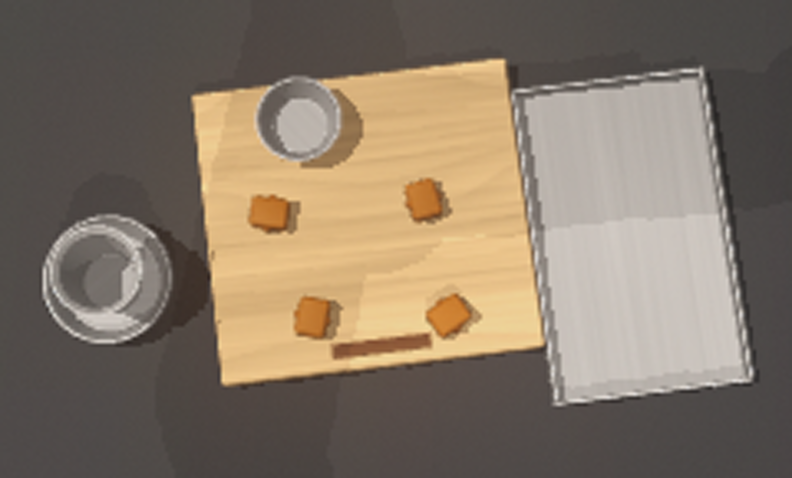

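The crop shows the tray on the right (-y side), the bowl at about (298,119), and the lumps at about (270,213), (425,200), (313,317) and (449,315). Next I convert these to board and world coordinates.

Run:
```python
from h import *
c=imaging.camera("top"); im=c["pixels"]
hsv=cv2.cvtColor(im,cv2.COLOR_BGR2HSV)
m=((hsv[...,1]>175)&(hsv[...,2]>120)).astype(np.uint8)
n,l,s,ce=cv2.connectedComponentsWithStats(m)
f=lambda u,v,z:ray(c,200+u/3.3,145+v/3.3,z)[:2]
B=np.array([f(*p,24) for p in((193,96),(504,60),(543,347),(222,385))])
T=np.array([f(*p,20) for p in((513,92),(703,69),(753,381),(557,404))])
print("board\n",B.round(),B.mean(0).round(),"\ntray\n",T.round(),T.mean(0).round())
ex=(B[0]+B[1]-B[2]-B[3]);a=np.arctan2(ex[1],ex[0]);print("yaw",a)
ex=(T[0]+T[1]-T[2]-T[3]);print("tyaw",np.arctan2(ex[1],ex[0]))
M=np.array([[np.cos(a),np.sin(a)],[-np.sin(a),np.cos(a)]])
for i in range(1,n):
    if s[i,4]>15:
        p=ray(c,*ce[i],38)[:2]; print(s[i],p.round(),"in board",(M@(p-B.mean(0))).round())
p=f(298,119,54);print("katori",p.round(),(M@(p-B.mean(0))).round())
print("tray in board",(M@(T.mean(0)-B.mean(0))).round())
p=f(107,278,28);print("davara",p.round(),(M@(p-B.mean(0))).round())
```

```text
board
 [[ 639.  111.]
 [ 670. -145.]
 [ 434. -173.]
 [ 404.   83.]] [537. -31.] 
tray
 [[ 644. -152.]
 [ 664. -310.]
 [ 407. -341.]
 [ 389. -184.]] [ 526. -247.]
yaw 0.11831586941754287
tyaw 0.12125792749617992
[ 562  150   45   43 1516] [ 645. -766.] in board [  21. -743.]
[484 167  20  30 137] [ 622. -514.] in board [  28. -490.]
[488 194  16  64 293] [ 496. -511.] in board [ -97. -472.]
[323 199  11  13  97] [552. -76.] in board [ 10. -47.]
[276 204  12  11  98] [541.  47.] in board [14. 77.]
[120 222  10   3  16] [503. 459.] in board [ 25. 490.]
[290 235  10  12 100] [458.  12.] in board [-73.  52.]
[330 234  12  13 102] [459. -96.] in board [-85. -55.]
katori [614.  23.] [83. 45.]
tray in board [ -36. -213.]
davara [489. 176.] [-23. 211.]
```

servo_tool([
  [[0,0,0],[0,0,-0.1144]],
  [[0,0,0],[0,0,-0.1144]],
  [[0,0,0],[0,0,-0.1144]],
  [[0,0,0],[0,0,-0.1144]],
  [[0,0,0],[0,0,-0.1144]],
  [[0,0,0],[0,0,-0.1144]],
  [[0,0,0],[0,0,-0.1144]],
  [[0,0,0],[0,0,-0.1144]],
  [[0,0,0],[0,0,-0.1144]],
  [[0,0,0],[0,0,-0.1144]],
  [[0,0,0],[0,0,-0.1144]],
  [[0,0,0],[0,0,0]],
], fingers=-0.58)

```text
clock: 1.95
position: [261.0, -567.9, 231.3]
eef_rot: [0.663, 0.748, 0.0, -0.0]
wrist_force: [0.3, 0.2, -0.4]
opening: 0.211
gripper_force: 0.0
```

servo_tool([
  [[0.0289,0.0204,0.004],[0,0,0]],
  [[0.0289,0.0204,0.004],[0,0,0]],
  [[0.0289,0.0204,0.004],[0,0,0]],
  [[0.0289,0.0204,0.004],[0,0,0]],
  [[0.0289,0.0204,0.004],[0,0,0]],
  [[0.0289,0.0204,0.004],[0,0,0]],
  [[0.0289,0.0204,0.004],[0,0,0]],
  [[0.0289,0.0204,0.004],[0,0,0]],
  [[0.0289,0.0204,0.004],[0,0,0]],
  [[0.0289,0.0204,0.004],[0,0,0]],
  [[0.0289,0.0204,0.004],[0,0,0]],
  [[0.0289,0.0204,0.004],[0,0,0]],
  [[0.0289,0.0204,0.004],[0,0,0]],
  [[0.0289,0.0204,0.004],[0,0,0]],
  [[0.0289,0.0204,0.004],[0,0,0]],
  [[0.0289,0.0204,0.004],[0,0,0]],
  [[0.0289,0.0204,0.004],[0,0,0]],
  [[0,0,0],[0,0,0]],
])

```text
clock: 3.45
position: [549.2, -33.9, 162.9]
eef_rot: [0.663, 0.748, 0.001, -0.001]
wrist_force: [-0.7, -0.3, 0.3]
opening: 0.208
gripper_force: 0.0
```

servo_tool([
  [[-0.001,-0.001,0.025],[0,0,0]],
  [[-0.001,0,0.025],[0,0,0]],
  [[0,0,0.025],[0,0,0]],
  [[0,0,0.018],[0,0,0]],
  [[0,0,0],[0,0,0]],
])

```text
clock: 3.87
position: [542.4, -40.8, 65.9]
eef_rot: [0.665, 0.747, -0.002, -0.004]
wrist_force: [-1.3, -0.1, -0.2]
opening: 0.209
gripper_force: 0.0
```

Run:
```python
from h import *
c=imaging.camera("wrist"); cv2.imwrite("pics/w1.png",c["pixels"])
p=bot.state()["position"];print(p,proj(c,[p[0],p[1],24]))
print(c["position"])
for P in((552,-76),(541,47),(458,12),(459,-96),(614,23)):print(proj(c,[*P,33]))
```

```text
[544.11517006 -41.12155728  68.04767453] [324.49672713 223.54527001]
[536.32461113  33.07885538 210.55010914]
[329.96389465 277.51869517]
[337.36740368  82.76158461]
[188.80627666 128.77646253]
[192.26029303 288.44397839]
[455.4660127  141.41239249]
```

View pics/w1.png

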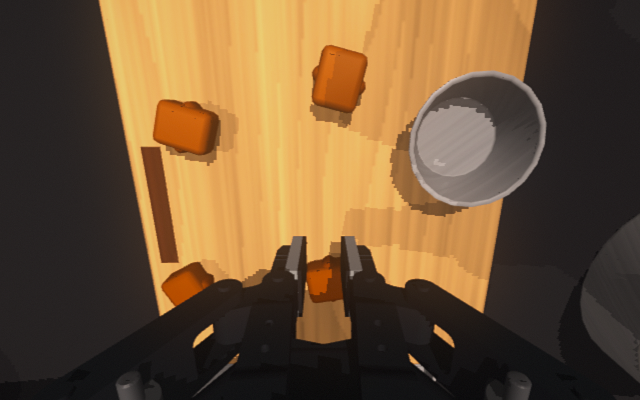

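Positions agree with the picture: the lumps appear at about (340,78), (187,127), (188,285) and (325,280), and the bowl at (478,138). Now I lower onto the board and sweep the first near lump.

servo_tool([
  [[0.002,0.003,0.015],[0,0,0]],
  [[0,0,0.015],[0,0,0]],
  [[0,0,0.01],[0,0,0]],
  [[0,0,0],[0,0,0]],
  [[0,0,0],[0,0,0]],
  [[0,0,0],[0,0,0]],
])

```text
clock: 4.42
position: [550.3, -39.2, 31.6]
eef_rot: [0.664, 0.748, 0.001, 0.001]
wrist_force: [-0.7, 0.4, 0.0]
opening: 0.206
gripper_force: 0.0
```

servo_tool([
  [[-0.004,0,0.003],[0,0,0]],
  [[-0.005,0,0],[0,0,0]],
  [[-0.006,0,0],[0,0,0]],
  [[-0.008,0,0],[0,0,0]],
  [[-0.01,0,0],[0,0,0]],
  [[-0.012,0,0],[0,0,0]],
  [[-0.014,0,0],[0,0,0]],
  [[-0.016,0,0],[0,0,0]],
  [[-0.018,0,0],[0,0,0]],
  [[-0.018,0,0],[0,0,0]],
  [[-0.018,0,0],[0,0,0]],
  [[-0.018,0,0],[0,0,0]],
  [[-0.018,0,0],[0,0,0]],
  [[-0.005,0,0],[0,0,0]],
  [[0,0,0],[0,0,0]],
  [[0,0,0],[0,0,0]],
])

```text
clock: 5.75
position: [574.5, -213.5, 32.5]
eef_rot: [0.664, 0.747, 0.001, 0.007]
wrist_force: [1.1, -3.3, 12.1]
opening: 0.208
gripper_force: 6.2
```

```bash
cat >> h.py <<'E'
def lumps():
    c=imaging.camera("top"); im=c["pixels"]; hsv=cv2.cvtColor(im,cv2.COLOR_BGR2HSV)
    m=((hsv[...,1]>175)&(hsv[...,2]>100)).astype(np.uint8); m[:,:250]=0; m[:,440:]=0
    n,l,s,ce=cv2.connectedComponentsWithStats(m)
    M=np.array([[.993,.118],[-.118,.993]]); t=lambda p:(M@(np.array(p[:2])-[537,-31])).round()
    for i in range(1,n):
        if s[i,4]>10: print(s[i],"board",t(ray(c,*ce[i],38)),"z20",t(ray(c,*ce[i],20)))
    st=bot.state();print("tcp board",t(st["position"]),st["position"].round(1),st["clock"]); return im
E
python3 -c "from h import *; im=lumps(); cv2.imwrite('pics/t1.png',cv2.resize(im[145:290,240:440],None,fx=3.3,fy=3.3))"
```

```text
[276 204  12  11 100] board [13. 77.] z20 [16. 78.]
[290 235  10  12 101] board [-74.  52.] z20 [-72.  52.]
[330 235   6   7  20] board [-79. -48.] z20 [-77. -49.]
tcp board [  16. -185.] [ 574.5 -213.3   32.5] 5.8
```

View pics/t1.png

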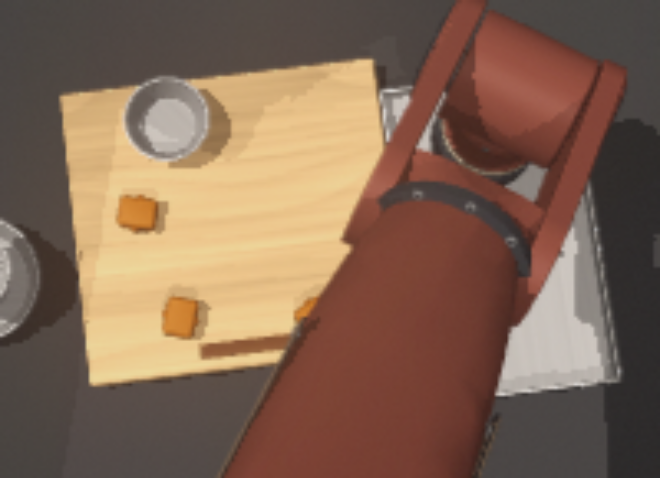

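The arm hides the tray, and I feel 12 N upward with 6 N on a pad, so the lump may be wedged under or between the fingertips. I'll check with the wrist camera before lifting.

```bash
python3 -c "
from h import *; c=imaging.camera('wrist'); cv2.imwrite('pics/w2.png',c['pixels']); s=bot.state(); print(s['wrist_force'],s['gripper_force'],s['opening'])"
```

```text
[ 0.28080236 -3.58851929 12.51221815] 6.272723441943526 0.21204236158058612
```

View pics/w2.png

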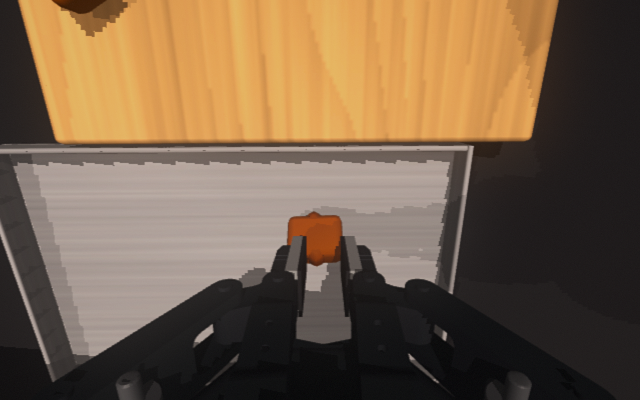

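The lump stands on end inside the tray with the tips resting on its top. I lift 35 mm and check that it stays behind.

servo_tool([
  [[0,0,-0.004],[0,0,0]],
  [[0,0,-0.008],[0,0,0]],
  [[0,0,-0.01],[0,0,0]],
  [[0,0,-0.012],[0,0,0]],
  [[0,0,0],[0,0,0]],
  [[0,0,0],[0,0,0]],
])

```text
clock: 6.35
position: [570.1, -208.0, 62.4]
eef_rot: [0.664, 0.748, 0.0, 0.001]
wrist_force: [1.2, 0.7, -0.1]
opening: 0.205
gripper_force: 0.0
```

```bash
cat >> h.py <<'E'
def wl(z=30):
    c=imaging.camera("wrist"); im=c["pixels"]; hsv=cv2.cvtColor(im,cv2.COLOR_BGR2HSV)
    m=((hsv[...,0]<14)&(hsv[...,1]>175)&(hsv[...,2]>100)).astype(np.uint8)
    n,l,s,ce=cv2.connectedComponentsWithStats(m); M=np.array([[.993,.118],[-.118,.993]]); t=lambda p:(M@(np.array(p[:2])-[537,-31])).round()
    for i in range(1,n):
        if s[i,4]>150:
            a,b,w,h,_=s[i]; print("px",s[i],"board@z",t(ray(c,*ce[i],z)),"box",t(ray(c,a,b,z)),t(ray(c,a+w,b+h,z)))
    st=bot.state();print("tcp board",t(st["position"]),st["position"].round(1),st["clock"],st["wrist_force"].round(1)); return im
E
python3 -c "
from h import *; im=wl()
cv2.imwrite('pics/w3.png',im)"
```

```text
px [  95    0   64   38 1524] board@z [-89. -59.] box [-105.  -53.] [-75. -70.]
px [ 301  223   44   40 1289] board@z [  13. -188.] box [  -1. -176.] [  28. -205.]
tcp board [  11. -179.] [ 569.4 -207.6   61.6] 6.4 [-0.2  0.   0. ]
```

View pics/w3.png

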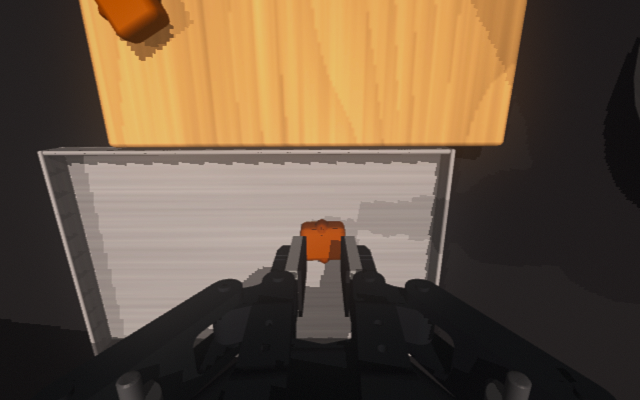

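The lump stayed in the tray at about (322,242), roughly 40 mm past the wall. Next is the other near lump, and this time I stop the sweep sooner past the edge.

servo_tool([
  [[0,0,-0.012],[0,0,0]],
  [[0.02,-0.012,0],[0,0,0]],
  [[0.02,-0.012,0],[0,0,0]],
  [[0.02,-0.012,0],[0,0,0]],
  [[0.02,-0.012,0],[0,0,0]],
  [[0.02,-0.012,0],[0,0,0]],
  [[0.02,-0.012,0],[0,0,0]],
  [[0.02,-0.012,0],[0,0,0]],
  [[0.02,-0.012,0],[0,0,0]],
  [[0,0,0],[0,0,0]],
  [[0,0,0],[0,0,0]],
])

```text
clock: 7.32
position: [454.2, -59.2, 73.2]
eef_rot: [0.663, 0.748, -0.0, -0.0]
wrist_force: [0.6, 0.1, 0.3]
opening: 0.207
gripper_force: 0.0
```

servo_tool([
  [[0,0,0.012],[0,0,0]],
  [[0,0,0.012],[0,0,0]],
  [[0,0,0.01],[0,0,0]],
  [[0,0,0.006],[0,0,0]],
  [[0,0,0],[0,0,0]],
  [[0,0,0],[0,0,0]],
  [[0,0,0],[0,0,0]],
])

```text
clock: 7.9
position: [455.8, -60.4, 33.7]
eef_rot: [0.664, 0.748, 0.0, 0.0]
wrist_force: [0.5, -0.1, 0.2]
opening: 0.207
gripper_force: 0.0
```

```bash
python3 -c "
from h import *; wl(38)"
```

```text
px [ 506    4   91   88 4800] board@z [15. 79.] box [-8. 95.] [39. 61.]
px [ 306   75   77   71 1368] board@z [-74.  51.] box [-91.  68.] [-55.  37.]
px [ 274  136   26  111 2281] board@z [-101.   17.] box [-106.   42.] [-95. -15.]
px [ 297  276   54   67 2165] board@z [-84. -54.] box [-97. -32.] [-67. -76.]
tcp board [-84. -20.] [455.9 -60.4  33.8] 7.95 [ 1.1 -0.1 -1.2]
```

servo_tool([
  [[-0.002,0,0.005],[0,0,0]],
  [[-0.004,0,0],[0,0,0]],
  [[-0.005,0,0],[0,0,0]],
  [[-0.006,0,0],[0,0,0]],
  [[-0.008,0,0],[0,0,0]],
  [[-0.01,0,0],[0,0,0]],
  [[-0.012,0,0],[0,0,0]],
  [[-0.014,0,0],[0,0,0]],
  [[-0.015,0,0],[0,0,0]],
  [[-0.015,0,0],[0,0,0]],
  [[-0.015,0,0],[0,0,0]],
  [[-0.015,0,0],[0,0,0]],
  [[-0.006,0,0],[0,0,0]],
  [[0,0,-0.005],[0,0,0]],
  [[0,0,-0.005],[0,0,0]],
  [[0,0,0],[0,0,0]],
  [[0,0,0],[0,0,0]],
])

```text
clock: 9.37
position: [470.0, -186.4, 38.3]
eef_rot: [0.664, 0.748, -0.0, 0.0]
wrist_force: [-0.3, 0.4, 0.4]
opening: 0.212
gripper_force: 0.0
```

```bash
python3 -c "
from h import *; cv2.imwrite('pics/w4.png',wl(20))"
```

```text
px [271   0  27  34 846] board@z [-103.  -30.] box [-109.  -23.] [-96. -38.]
px [305 252  24  44 860] board@z [ -88. -171.] box [ -95. -156.] [ -80. -187.]
px [ 446  281   53   40 1156] board@z [  14. -187.] box [  -7. -176.] [  31. -206.]
tcp board [ -85. -146.] [ 469.7 -186.1   37.9] 9.4167 [ 0.1 -0.7  0.2]
```

View pics/w4.png

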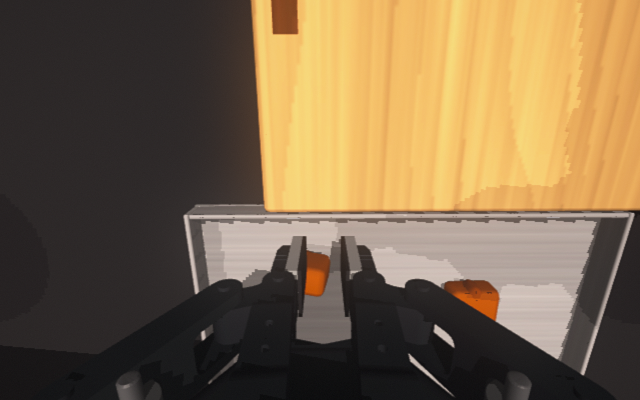

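Both lumps are in the tray, at about (316,273) and (472,300). I'll nudge the third lump sideways so it drops between those two, starting from its robot side.

servo_tool([
  [[0,0,-0.015],[0,0,0]],
  [[0,0,-0.02],[0,0,0]],
  [[0.022,-0.0045,0],[0,0,0]],
  [[0.022,-0.0045,0],[0,0,0]],
  [[0.022,-0.0045,0],[0,0,0]],
  [[0.022,-0.0045,0],[0,0,0]],
  [[0.022,-0.0045,0],[0,0,0]],
  [[0.022,-0.0045,0],[0,0,0]],
  [[0.022,-0.0045,0],[0,0,0]],
  [[0.022,-0.0045,0],[0,0,0]],
  [[0.022,-0.0045,0],[0,0,0]],
  [[0,0,0],[0,0,0]],
  [[0,0,0],[0,0,0]],
])

```text
clock: 10.5
position: [405.5, 6.5, 72.6]
eef_rot: [0.663, 0.749, -0.0, -0.0]
wrist_force: [0.4, -0.2, -0.8]
opening: 0.209
gripper_force: 0.0
```

servo_tool([
  [[0,0,0.012],[0,0,0]],
  [[0,0,0.012],[0,0,0]],
  [[0,0,0.01],[0,0,0]],
  [[0,0,0.008],[0,0,0]],
  [[0,0,0],[0,0,0]],
  [[0,0,0],[0,0,0]],
  [[0,0,0],[0,0,0]],
])

```text
clock: 11.08
position: [407.1, 5.2, 31.6]
eef_rot: [0.664, 0.748, 0.0, 0.0]
wrist_force: [-0.3, 0.2, 0.1]
opening: 0.21
gripper_force: 0.0
```

```bash
python3 -c "
from h import *; wl(38)"
```

```text
px [ 555  171   85   72 3816] board@z [12. 79.] box [-14.  97.] [37. 60.]
px [ 383  221   74   63 2171] board@z [-77.  56.] box [-94.  72.] [-52.  36.]
tcp board [-124.   51.] [407.3   5.3  31.8] 11.1333 [-1.8 -0.1  0.9]
```

servo_tool([
  [[0.003,0.002,0.002],[0,0,0]],
  [[0,0.005,0],[0,0,0]],
  [[0,0.006,0],[0,0,0]],
  [[0,0.007,0],[0,0,0]],
  [[0,0.007,0],[0,0,0]],
  [[0,0.007,0],[0,0,0]],
  [[0,0.007,0],[0,0,0]],
  [[0,0.005,0],[0,0,0]],
  [[0,0.003,0],[0,0,0]],
  [[0,0,0],[0,0,0]],
  [[0,-0.006,-0.01],[0,0,0]],
  [[0,-0.006,-0.018],[0,0,0]],
  [[0,0,-0.018],[0,0,0]],
  [[0.01,0.01,0],[0,0,0]],
  [[0.015,0.02,0],[0,0,0]],
  [[0.015,0.02,0],[0,0,0]],
  [[0,0,0],[0,0,0]],
  [[0,0,0],[0,0,0]],
])

```text
clock: 12.63
position: [488.2, 59.1, 75.4]
eef_rot: [0.663, 0.748, -0.0, 0.0]
wrist_force: [-0.8, 0.6, -0.9]
opening: 0.208
gripper_force: 0.0
```

```bash
python3 -c "
from h import *; wl(38)"
```

```text
px [ 374  222   48   52 1027] board@z [10. 82.] box [-3. 98.] [32. 59.]
px [304 252  39  44 997] board@z [-34.  59.] box [-50.  76.] [-23.  41.]
tcp board [-39.  95.] [487.2  58.7  74.9] 12.6833 [ 0.2  1.2 -0.2]
```

servo_tool([
  [[0.001,-0.001,0.015],[0,0,0]],
  [[0,0,0.015],[0,0,0]],
  [[0,0,0.01],[0,0,0]],
  [[0,0,0.005],[0,0,0]],
  [[-0.004,0,0],[0,0,0]],
  [[-0.006,0,0],[0,0,0]],
  [[-0.007,0,0],[0,0,0]],
  [[-0.008,0,0],[0,0,0]],
  [[-0.01,0,0],[0,0,0]],
  [[-0.012,0,0],[0,0,0]],
  [[-0.012,0,0],[0,0,0]],
  [[-0.012,0,0],[0,0,0]],
  [[-0.012,0,0],[0,0,0]],
  [[-0.012,0,0],[0,0,0]],
  [[-0.008,0,0],[0,0,0]],
  [[-0.004,0,0],[0,0,0]],
  [[0,0,0],[0,0,0]],
])

```text
clock: 14.1
position: [499.6, -47.8, 30.3]
eef_rot: [0.665, 0.747, 0.0, 0.0]
wrist_force: [-0.2, -0.2, -0.8]
opening: 0.213
gripper_force: 0.0
```

```bash
python3 -c "
from h import *; wl(38)"
```

```text
px [ 410   22   77   87 4681] board@z [14. 80.] box [-2. 95.] [34. 61.]
px [ 183  152   37  135 2727] board@z [-97.  13.] box [-102.   42.] [-92. -29.]
px [ 304  273   39   41 1027] board@z [-39. -32.] box [-48. -20.] [-27. -46.]
tcp board [-39. -12.] [499.4 -47.2  30.2] 14.15 [0.7 0.2 0.8]
```

servo_tool([
  [[-0.005,0,0.001],[0,0,0]],
  [[-0.008,0,0],[0,0,0]],
  [[-0.01,0,0],[0,0,0]],
  [[-0.012,0,0],[0,0,0]],
  [[-0.014,0,0],[0,0,0]],
  [[-0.015,0,0],[0,0,0]],
  [[-0.015,0,0],[0,0,0]],
  [[-0.015,0,0],[0,0,0]],
  [[-0.015,0,0],[0,0,0]],
  [[-0.015,0,0],[0,0,0]],
  [[-0.01,0,0],[0,0,0]],
  [[-0.002,0,0],[0,0,0]],
  [[0,0,-0.005],[0,0,0]],
  [[0,0,-0.01],[0,0,0]],
  [[0,0,0],[0,0,0]],
  [[0,0,0],[0,0,0]],
])

```text
clock: 15.48
position: [516.4, -181.6, 45.5]
eef_rot: [0.664, 0.748, 0.0, 0.001]
wrist_force: [-0.5, 0.2, -0.3]
opening: 0.207
gripper_force: 0.0
```

```bash
python3 -c "
from h import *; cv2.imwrite('pics/w5.png',wl(20))"
```

```text
px [178   0  26  36 770] board@z [-104.  -30.] box [-109.  -22.] [-98. -38.]
px [ 196  251   58   32 1265] board@z [-103. -170.] box [-117. -160.] [ -82. -183.]
px [305 254  27  39 813] board@z [ -41. -175.] box [ -49. -162.] [ -31. -190.]
tcp board [ -39. -147.] [ 516.  -181.4   45.1] 15.5333 [ 1.   0.2 -0.1]
```

View pics/w5.png

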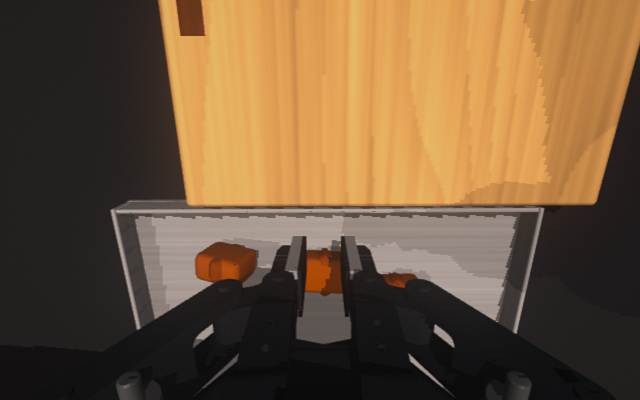

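Three lumps are in the tray, at about (226,262), (325,272) and (400,282). Now I go for the last one.

servo_tool([
  [[0,0,-0.017],[0,0,0]],
  [[0,0,-0.02],[0,0,0]],
  [[0.022,0.0041,0],[0,0,0]],
  [[0.022,0.0041,0],[0,0,0]],
  [[0.022,0.0041,0],[0,0,0]],
  [[0.022,0.0041,0],[0,0,0]],
  [[0.022,0.0041,0],[0,0,0]],
  [[0.022,0.0041,0],[0,0,0]],
  [[0.022,0.0041,0],[0,0,0]],
  [[0.022,0.0041,0],[0,0,0]],
  [[0.022,0.0041,0],[0,0,0]],
  [[0.022,0.0041,0],[0,0,0]],
  [[0.022,0.0041,0],[0,0,0]],
  [[0.02,0.004,0],[0,0,0]],
  [[0,0,0],[0,0,0]],
  [[0,0,0],[0,0,0]],
  [[0,0,0],[0,0,0]],
])

```text
clock: 16.95
position: [532.9, 84.0, 81.1]
eef_rot: [0.664, 0.748, -0.0, -0.0]
wrist_force: [0.9, -0.2, 0.3]
opening: 0.21
gripper_force: 0.0
```

```bash
python3 -c "
from h import *; wl(38)"
```

```text
px [ 307  244   35   50 1227] board@z [12. 80.] box [-1. 98.] [24. 58.]
tcp board [ 10. 114.] [533.   83.6  81.1] 17.0 [ 0.5 -0.9  0.4]
```

servo_tool([
  [[0.003,0,0.015],[0,0,0]],
  [[0,0,0.015],[0,0,0]],
  [[0,0,0.013],[0,0,0]],
  [[0,0,0.008],[0,0,0]],
  [[-0.004,0,0],[0,0,0]],
  [[-0.006,0,0],[0,0,0]],
  [[-0.007,0,0],[0,0,0]],
  [[-0.008,0,0],[0,0,0]],
  [[-0.01,0,0],[0,0,0]],
  [[-0.012,0,0],[0,0,0]],
  [[-0.012,0,0],[0,0,0]],
  [[-0.012,0,0],[0,0,0]],
  [[-0.012,0,0],[0,0,0]],
  [[-0.012,0,0],[0,0,0]],
  [[-0.012,0,0],[0,0,0]],
  [[-0.012,0,0],[0,0,0]],
  [[-0.008,0,0],[0,0,0]],
  [[-0.004,0,0],[0,0,0]],
  [[0,0,0],[0,0,0]],
])

```text
clock: 18.58
position: [548.6, -44.0, 30.3]
eef_rot: [0.664, 0.747, -0.0, 0.0]
wrist_force: [0.1, -0.5, 0.3]
opening: 0.211
gripper_force: 0.0
```

```bash
python3 -c "
from h import *; wl(38)"
```

```text
px [304 270  33  35 807] board@z [  9. -31.] box [  1. -21.] [ 19. -42.]
tcp board [ 10. -14.] [548.4 -43.4  30.2] 18.6333 [ 0.2  1.1 -0.4]
```

The first lump lies in this lane inside the tray, so I'll shift this one about 30 mm away (+x) before the final sweep.

servo_tool([
  [[0.005,0,-0.015],[0,0,0]],
  [[0,0,-0.02],[0,0,0]],
  [[0,-0.005,-0.01],[0,0,0]],
  [[-0.005,-0.015,0],[0,0,0]],
  [[-0.008,-0.015,0],[0,0,0]],
  [[-0.009,-0.015,0],[0,0,0]],
  [[0,0,0.01],[0,0,0]],
  [[0,0,0.015],[0,0,0]],
  [[0,0,0.015],[0,0,0]],
  [[0,0,0.005],[0,0,0]],
  [[0,0,0],[0,0,0]],
  [[0,0,0],[0,0,0]],
])

```text
clock: 19.63
position: [500.7, -65.3, 29.9]
eef_rot: [0.664, 0.748, -0.0, -0.0]
wrist_force: [0.2, -0.5, 0.5]
opening: 0.209
gripper_force: 0.0
```

```bash
python3 -c "
from h import *; wl(38)"
```

```text
px [ 180  115   41  149 3336] board@z [-97.   8.] box [-102.   41.] [-91. -33.]
px [ 393  233   61   53 1875] board@z [ 12. -31.] box [ -4. -15.] [ 30. -45.]
tcp board [-40. -30.] [501.3 -65.6  30.6] 19.6833 [ 0.8  0.1 -0.4]
```

servo_tool([
  [[0,0.004,0],[0,0,0]],
  [[0,0.005,0],[0,0,0]],
  [[0,0.006,0],[0,0,0]],
  [[0,0.006,0],[0,0,0]],
  [[0,0.006,0],[0,0,0]],
  [[0,0.004,0],[0,0,0]],
  [[0,0.002,0],[0,0,0]],
  [[0,0,0],[0,0,0]],
  [[0,-0.006,-0.01],[0,0,0]],
  [[0,-0.006,-0.018],[0,0,0]],
  [[0,0,-0.018],[0,0,0]],
  [[0.01,0.013,0],[0,0,0]],
  [[0.012,0.018,0],[0,0,0]],
  [[0.012,0.018,0],[0,0,0]],
  [[0,0,0],[0,0,0]],
  [[0,0,0],[0,0,0]],
])

```text
clock: 21.02
position: [566.5, -23.3, 76.3]
eef_rot: [0.663, 0.748, -0.0, 0.0]
wrist_force: [-0.1, -1.5, 0.1]
opening: 0.21
gripper_force: 0.0
```

```bash
python3 -c "
from h import *; wl(38)"
```

```text
px [ 114  166   37  107 1760] board@z [-94.   8.] box [-99.  43.] [-88. -32.]
px [ 305  252   36   55 1197] board@z [ 30. -38.] box [ 19. -16.] [ 44. -60.]
tcp board [29.  4.] [565.7 -23.6  75.9] 21.0667 [-0.3  0.5 -0.1]
```

servo_tool([
  [[0,0,0.015],[0,0,0]],
  [[0,0,0.015],[0,0,0]],
  [[0,0,0.01],[0,0,0]],
  [[0,0,0.006],[0,0,0]],
  [[-0.004,0,0],[0,0,0]],
  [[-0.006,0,0],[0,0,0]],
  [[-0.008,0,0],[0,0,0]],
  [[-0.01,0,0],[0,0,0]],
  [[-0.012,0,0],[0,0,0]],
  [[-0.014,0,0],[0,0,0]],
  [[-0.015,0,0],[0,0,0]],
  [[-0.015,0,0],[0,0,0]],
  [[-0.015,0,0],[0,0,0]],
  [[-0.015,0,0],[0,0,0]],
  [[-0.015,0,0],[0,0,0]],
  [[-0.015,0,0],[0,0,0]],
  [[-0.006,0,0],[0,0,0]],
  [[0,0,-0.005],[0,0,0]],
  [[0,0,-0.01],[0,0,0]],
  [[0,0,0],[0,0,0]],
])

```text
clock: 22.73
position: [585.4, -172.7, 47.5]
eef_rot: [0.664, 0.748, 0.001, 0.001]
wrist_force: [0.4, -0.3, 0.7]
opening: 0.206
gripper_force: 0.0
```

```bash
python3 -c "
from h import *; wl(20)"
```

```text
px [ 38   0  29  38 392] board@z [-108.  -31.] box [-111.  -21.] [-100.  -38.]
px [  83  247   65   40 1774] board@z [-103. -169.] box [-120. -157.] [ -84. -186.]
px [ 195  251   47   40 1313] board@z [ -37. -172.] box [ -49. -160.] [ -22. -190.]
px [319 259  23  37 517] board@z [  37. -180.] box [  30. -166.] [  45. -193.]
tcp board [  31. -146.] [ 585.3 -172.5   47.1] 22.7833 [ 0.6 -0.3  0.3]
```

Next I raise the arm clear of the tray and check everything from above.

servo_tool([
  [[0,0,-0.015],[0,0,0]],
  [[0,0,-0.03],[0,0,0]],
  [[0,0,-0.03],[0,0,0]],
  [[0,0,-0.03],[0,0,0]],
  [[0.03,0,-0.02],[0,0,0]],
  [[0.035,0,-0.01],[0,0,0]],
  [[0.035,0,0],[0,0,0]],
  [[0.035,0,0],[0,0,0]],
  [[0.035,0,0],[0,0,0]],
  [[0.035,0,0],[0,0,0]],
  [[0.035,0,0],[0,0,0]],
  [[0.035,0,0],[0,0,0]],
  [[0.02,0,0],[0,0,0]],
  [[0,0,0],[0,0,0]],
  [[0,0,0],[0,0,0]],
])

```text
clock: 24.03
position: [548.4, 121.9, 180.4]
eef_rot: [0.663, 0.749, -0.0, 0.0]
wrist_force: [-0.1, -1.3, 0.7]
opening: 0.207
gripper_force: 0.0
```

```bash
python3 -c "
from h import *; im=lumps(); cv2.imwrite('pics/t2.png',cv2.resize(im[145:290,200:440],None,fx=3.3,fy=3.3))"
```

```text
[371 182  10  12  92] board [  41. -179.] z20 [  45. -182.]
[378 194  10  11  95] board [   9. -193.] z20 [  12. -196.]
[374 212  10  11  86] board [ -39. -176.] z20 [ -37. -179.]
[376 236   6  11  50] board [-100. -167.] z20 [ -99. -170.]
tcp board [ 30. 149.] [548.7 120.8 180.4] 24.0833
```

View pics/t2.png

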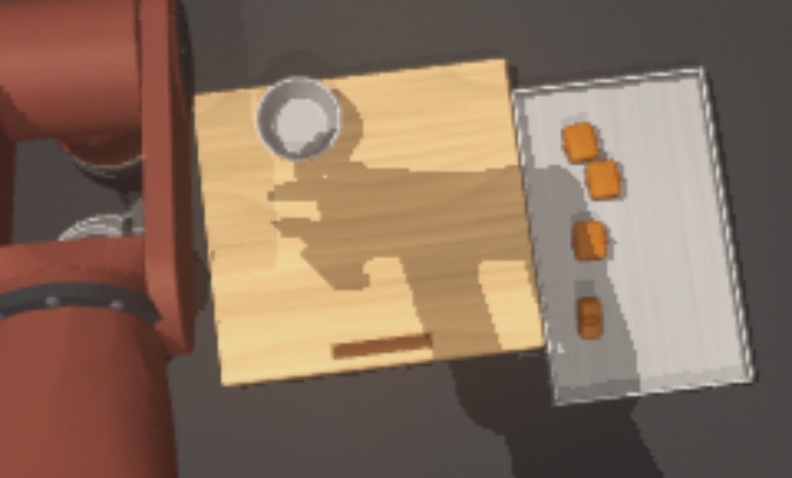

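All four lumps are in the tray, at (579,142), (603,180), (590,241) and (590,318), clear of the board. The bowl is unmoved at (298,119), so I'm handing the job in.

```bash
python3 -c "
from cell import bot; print(bot.job_done())"
```

```text
the job is handed in; nothing more can be done
None
```

All four jaggery lumps are in the tray and clear of the board, the bowl is where it started, and I handed the job in at about 24 s of the 69 s allowed; the hand-in gave no verdict, and I did not re-measure the davara, tumbler, whisk or jar.

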